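# Press home the rivet follower that runs free

## Task

Two rivet magazines stand on the bench, and one of them is jammed inside. Press the plunger with the round disc head steadily down first: if it runs freely, push it fully home and leave the bar-headed one alone. If it turns stiff part-way, stop pushing at once without forcing it, leave it where it is, and press the plunger with the bar head fully home instead.

Things in the scene. Friction and masses are not known exactly. Their poses are not given: they have to be found in the camera images.
- disc_plunger (a joint): Travel of the disc-headed plunger, m: 0 up, grows as pressed down, 0.030 home on a hard stop; starts at 0 to 0.003, stays where left. Running free it needs a steady 3 N. If jammed, resistance climbs from 0.010 on by 2 N per mm above that; let go, it settles back to about 0.011. Over 20 N short of home is forcing it. The plunger is vertical; push it with shut fingertips.
- disc_head (a point): Fixed upright rivet magazine: dark steel foot plate 90 x 70 x 12 mm, aluminium barrel 40 mm across, rim 98 mm over the bench, small chute at its foot. This point: centre of the top face of its plunger's head, a steel disc 44 mm across, 10 mm thick, on a 16 mm rod; 140 mm over the bench when fully up, 110 mm when home; moves with the plunger. z up.
- bar_plunger (a joint): Travel of the bar-headed plunger: same values, stroke, stop, start and forces as the disc-headed one. Exactly one of the two magazines is jammed, and nothing to be seen tells which. A metal lamp shade hangs 0.42 to 0.6 m over the bench, at x 0.57 to 0.86, y -0.29 to 0: cross beneath or in front of it with the arm drawn in.
- bar_head (a point): On a second magazine like the first, but the plunger's head is a plain steel cross bar 60 x 22 x 10 mm (long along this frame's y). This point: centre of its top face; 140 mm over the bench when fully up, 110 mm when home; moves with the plunger. z up.

How it is judged:
On the way:
1. the disc-headed plunger has been tried: pressed down more than 8 mm (value of joint disc_plunger above 0.008 m), for 0.1 s.
At the end, for the whole second after the job is handed in: One plunger is home (more than 26 of its 30 mm): the disc-headed one, with the bar-headed one still up (less than 6 mm down); or, where the disc-headed one is jammed, the bar-headed one, with the disc-headed one left part-way at the jam (8 to 15 mm down) (((value of joint disc_plunger above 0.026 m and value of joint bar_plunger below 0.006 m) or (value of joint disc_plunger between 0.008 and 0.015 m and value of joint bar_plunger above 0.026 m))); the robot touches nothing.
It fails at once if the bar-headed plunger is pressed (over 6 mm) before the disc-headed one has been tried (value of joint bar_plunger above 0.006 m and value of joint disc_plunger below 0.007 m).
It fails at once if a plunger that is not home is forced (over 22 N) ((value of joint disc_plunger below 0.024 m and contact force between any of the fingers, the arm and disc_plunger above 22 N) or (value of joint bar_plunger below 0.024 m and contact force between any of the fingers, the arm and bar_plunger above 22 N)).
It also fails if it takes over 35 s, if anything falls off the work surface, if the arm or the gripper's body presses on something with over 40 N, if the wrist force passes 120 N, or if a joint passes its speed limit or range.

## Robot

A 7-joint arm with a two-finger parallel gripper is mounted at the origin on a cart in front of the work surface, level with it; the furniture and walls round the work are solid. World frame = base frame: x ahead of the robot, y to its left, z up, the work surface at z = 0. Lengths are in m, angles in rad, forces in N, time in s.
With the tool pointing down it reaches from about 0.35 to 0.9 m from the base axis. Payload 8.1 kg.
Tool frame: the origin (TCP) lies at the very end of the fingers, on their centre line; the grasp point (between the pads) lies 19 mm behind it (grasp_offset is the distance from the TCP to the grasp point, in m); z points along the fingers, y is the line along which they close (so a half turn about z gives the same grasp; the last joint's range is limited). The gripper opens to 92 mm and grips with 3 to 60 N. Pads are 19 mm wide; open, the fingers measure 130 mm over their backs; the gripper's body (75 mm by 190 mm) begins 47 mm behind the grasp point.
Start: joints at [-1.341, 0.434, 0.025, 1.573, -0.012, 1.134, -0.075], TCP at [0.204, 0.591, 0.227] pointing down, gripper open.
Joint ranges: [-2.62, 2.62], [-0.44, 2.09], [-1.27, 1.32], [0.08, 2.57], [-1.32, 4.46], [0.12, 2], [-2.74, 2.74]. Speed limits (rad/s): [2.22, 2.22, 3.01, 3.01, 3.14, 3.14, 3.14].

## Interface

Orientations are given as a rotation vector (axis times angle).
In Python, from cell import observe, get_image, camera_params, sign_off, silhouettes, grasp_offset gives the robot as it stands. The module is installed in compiled form; this text tells all that it offers.
- The arm moves only by the tool jog_arm, never from a script. Its argument "motion" is a list that holds one entry, the list of rows, each a list of 7 numbers: the shift along the tool's x, y, z in m, then the turn, a rotation vector about the tool's x, y, z in rad, then the closure, from -1 (fully open) to 1 (shut), so that 0 is half open. In form: [[[dx, dy, dz, wx, wy, wz, hand], ...]]. A call has 1 to 10 rows; each row is the pose to reach, as a shift and turn from the pose commanded when the call began, along the tool's axes at that moment; what a row does not reach only later rows make up. A row lasts 1/12 s, in which the tool goes at most 41.7 mm and 7.16 degrees, less where a joint would pass 70% of its speed; a pose out of reach is approached as far as the arm can. A call with a gripper value outside its range is refused whole. The fingers move at their own pace and stop on an object; "force" is the grip in N (left out, the last holds). Time passes only in rows, so rows that repeat a pose let the fingers close. It gives the time, the measured TCP pose, the force, the opening and the grip force at its end, in the units of the state.
- observe(): the state, without advancing time (a new reading comes with each control period).
- get_image(name): name is "side" or "top"; returns the picture (400x640x3 uint8, red, green, blue); there is no depth.
- camera_params(name): a dict with "vertical_fov" (degrees; the focal length in pixels is half the picture's height over the tangent of half this angle, whatever the lens; pixels are square), "cx", "cy" (the principal point, pixels), "T" (4x4, takes a point from camera to world coordinates). Camera axes: x right, y down, z forward; pixel columns grow to the right and rows downward; lengths in m; the calibration is good to about 2 mm. A picture is of the moment at which its call begins. camera_params takes no time and is no camera call.
- sign_off(): hands the job in; it is judged then, once.
Trained networks look in the newest picture that a camera, given by its name, has taken for a name from the list of things; names that differ only in an ending like _2 or _b are one class to them, and where a whole thing is asked for, a point or a joint stands for the part that bears it (a point fixed in the world has none). Each returns a list of dicts, best first, with "p" (0 to 1); they miss things now and then, are a little off and sometimes report something else, mostly with a low value. They report only what shows in the picture. A call takes as long as a camera call.
- silhouettes(query, camera): "mask" (400x640 bool, what is visible of it) and "pixel" ([column, row] in pixels, amid what is visible of it).
The state is a dict: "clock": time; "joints": joint angles; "dq": joint speeds; "joint_efforts": joint torques, N m; "position": TCP position; "ee_rot": TCP orientation; "force": force on the tool from outside, world axes, zero at the start; "ft_torque": the same for the moment, N m; "width": opening from 0.0 (shut) to 1.0 (fully open); "gripper_force": force on a finger pad.
Only numpy, scipy, OpenCV 4.12 (cv2) and the standard library are available. Lean on these libraries where they do the work, as an engineer would, in place of code of your own. Each camera call takes 0.05 s, during which the arm holds its last target. There are 200 camera calls.

## Working session

There is one attempt and no reset: what is moved stays moved. The work goes in short steps, Python scripts to look and compute and a tool call to move; the robot and the scene stay as the last step left them, time stands still between calls to the robot, and variables do not carry over. Pictures are saved under pics/ and viewed, at most 10 in all, crops included, and the job is handed in when it is done.

Besides the shell and the picture viewer there is one more tool, called after "Emit:" as a command line: name --argument value ..., lists and objects as JSON in quotes. jog_arm: Moves the arm, as the interface text tells. Its arguments: {"type":"object","properties":{"motion":{"type":"array"},"force":{"type":"number"}},"required":["motion"]}

```bash
mkdir -p pics; cat > h.py <<'E'
import numpy as np, cv2
from cell import *
def ray(cam,px):
    p=camera_params(cam); f=200/np.tan(np.radians(p["vertical_fov"])/2); T=np.array(p["T"])
    d=T[:3,:3]@np.array([(px[0]-p["cx"])/f,(px[1]-p["cy"])/f,1]); return T[:3,3],d
def at_z(cam,px,z):
    o,d=ray(cam,px); return o+d*(z-o[2])/d[2]
def proj(cam,X):
    p=camera_params(cam); f=200/np.tan(np.radians(p["vertical_fov"])/2); T=np.array(p["T"])
    c=T[:3,:3].T@(np.array(X)-T[:3,3]); return c[:2]/c[2]*f+[p["cx"],p["cy"]]
E
python3 - <<'E'
from h import *
for c in("top","side"):
    im=get_image(c); cv2.imwrite(f"pics/{c}0.png",im[:,:,::-1])
    print(c,np.round(camera_params(c)["T"],3).tolist(),camera_params(c)["vertical_fov"])
    for q in("disc_head","bar_head"):
        for s in silhouettes(q,c)[:3]:
            m=s["mask"];r,cc=np.where(m)
            print(c,q,round(s["p"],2),s["pixel"],m.sum(),cc.min(),cc.max(),r.min(),r.max(),at_z(c,s["pixel"],.139).round(3))
o=observe();print({k:np.round(v,3).tolist() for k,v in o.items()})
E
```

```text
top [[0.009, -0.987, 0.163, 0.377], [-1.0, -0.01, -0.005, 0.183], [0.007, -0.163, -0.987, 0.938], [0.0, 0.0, 0.0, 1.0]] 47.86253932347207
top disc_head 0.95 [262.1, 232.8] 538 248 273 219 245 [0.448 0.29  0.139]
top bar_head 0.76 [383.7, 211.4] 361 367 398 205 219 [0.489 0.074 0.139]
side [[0.935, -0.133, 0.33, 0.214], [-0.355, -0.405, 0.843, -0.532], [0.021, -0.905, -0.425, 0.481], [0.0, 0.0, 0.0, 1.0]] 55.436015614170884
side disc_head 0.54 [292.5, 179.1] 233 284 301 172 191 [0.438 0.257 0.139]
side bar_head 0.55 [343.6, 218.4] 266 335 351 205 231 [0.476 0.043 0.139]
{'clock': 0.3, 'joints': [-1.341, 0.435, 0.025, 1.573, -0.012, 1.134, -0.075], 'dq': [0.001, -0.003, -0.001, -0.002, -0.0, -0.001, -0.001], 'joint_efforts': [-0.002, -66.702, 0.983, -31.428, -0.061, 0.038, 0.0], 'position': [0.204, 0.591, 0.226], 'ee_rot': [-0.52, -3.098, 0.001], 'force': [-0.043, -0.771, -0.154], 'ft_torque': [-0.003, 0.019, 0.007], 'gripper_force': 0.0, 'width': 1.002}
```

View pics/top0.png

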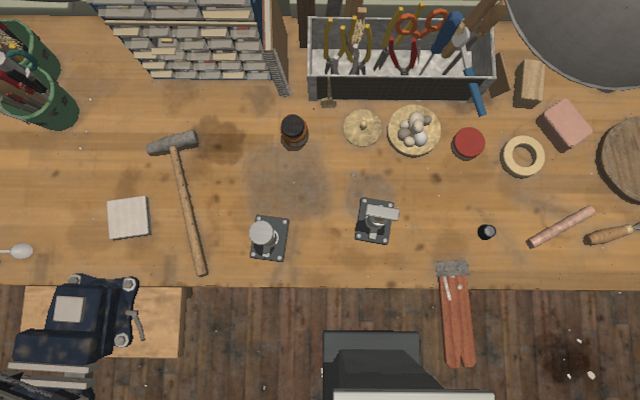

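View pics/side0.png

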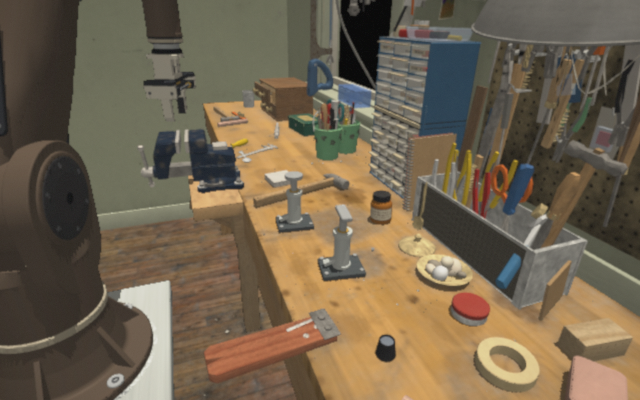

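The top view shows the disc head at (262,233) and the bar head at (383,212). The side view shows the disc at about (292,176) and the bar at about (344,213), so I'll cross-check the two views.

```bash
python3 - <<'E'
from h import *
from scipy.spatial.transform import Rotation as R
for X in([.448,.29,.139],[.489,.074,.139],[.448,.29,.13],[.489,.074,.13]): print(proj("side",X).round(1),proj("top",X).round(1))
o=observe();M=R.from_rotvec(o["ee_rot"]).as_matrix();print(M.round(3))
for X in([.448,.29,.2],[.489,.074,.2]): print((M.T@(np.array(X)-o["position"])).round(3))
im=get_image("side");cv2.imwrite("pics/s1.png",cv2.resize(im[150:290,240:400,::-1],None,fx=4,fy=4,interpolation=2))
E
```

```text
[292.5 173.6] [262.2 232.9]
[343.6 210.3] [383.7 211.2]
[292.6 177.1] [262.9 233.3]
[343.4 214.4] [383.  211.9]
[[-0.945  0.327 -0.   ]
 [ 0.327  0.945 -0.   ]
 [-0.    -0.    -1.   ]]
[-0.329 -0.204  0.027]
[-0.438 -0.395  0.027]
```

View pics/s1.png

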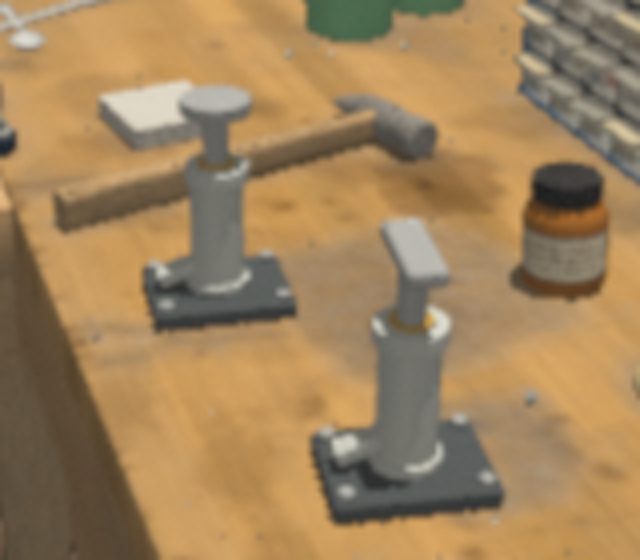

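The crop shows the disc top at about full-image (294,174) and the bar top at (343,212). Both agree with the positions from the top view, so I'm moving over the disc with the fingers closing.

Emit:
jog_arm --motion '[[[-0.033, -0.02, 0, 0, 0, 0, 1], [-0.066, -0.041, 0, 0, 0, 0, 1], [-0.099, -0.061, 0, 0, 0, 0, 1], [-0.132, -0.082, 0, 0, 0, 0, 1], [-0.165, -0.102, 0, 0, 0, 0, 1], [-0.198, -0.122, 0, 0, 0, 0, 1], [-0.231, -0.143, 0, 0, 0, 0, 1], [-0.264, -0.163, 0, 0, 0, 0, 1], [-0.297, -0.184, 0, 0, 0, 0, 1], [-0.329, -0.204, 0.01, 0, 0, 0, 1]]]' --force 20

```text
clock: 1.18
position: [0.4504, 0.2892, 0.2184]
ee_rot: [0.52, 3.096, 0.004]
force: [1.2, 1.6, -0.5]
width: 0.324
gripper_force: 0.0
```

Emit:
jog_arm --motion '[[[0, 0, 0.02, 0, 0, 0, 1], [0, 0, 0.03, 0, 0, 0, 1], [0, 0, 0.04, 0, 0, 0, 1], [0, 0, 0.045, 0, 0, 0, 1], [0, 0, 0.045, 0, 0, 0, 1], [0, 0, 0.045, 0, 0, 0, 1]]]'

```text
clock: 1.68
position: [0.4479, 0.2916, 0.1719]
ee_rot: [-0.517, -3.098, -0.0]
force: [-0.1, 0.9, 0.2]
width: 0.004
gripper_force: 0.0
```

```bash
python3 - <<'E'
from h import *
for c in("top","side"):
    im=get_image(c);p=proj(c,[.448,.29,.14]).astype(int)
    a=im[p[1]-60:p[1]+60,p[0]-80:p[0]+80,::-1];cv2.imwrite(f"pics/{c}2.png",cv2.resize(a,None,fx=4,fy=4))
o=observe();print({k:np.round(v,3).tolist() for k,v in o.items()})
E
```

```text
{'clock': 1.783, 'joints': [-0.788, 0.342, 0.146, 1.873, -0.061, 0.93, 0.625], 'dq': [0.003, -0.003, 0.004, -0.001, 0.001, -0.002, 0.001], 'joint_efforts': [-0.053, -54.824, 2.031, -27.531, -0.031, 0.085, -0.004], 'position': [0.448, 0.291, 0.172], 'ee_rot': [0.518, 3.098, 0.001], 'force': [0.236, -0.525, -0.083], 'ft_torque': [0.034, -0.062, 0.014], 'gripper_force': 0.0, 'width': 0.004}
```

View pics/side2.png

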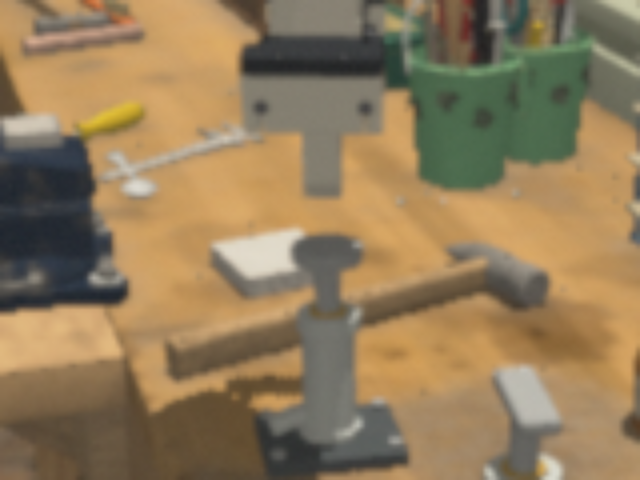

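The tip is centred over the disc. I'll press slowly to about 11–12 mm of travel while watching the force.

Emit:
jog_arm --motion '[[[0, 0, 0.012, 0, 0, 0, 1], [0, 0, 0.022, 0, 0, 0, 1], [0, 0, 0.027, 0, 0, 0, 1], [0, 0, 0.03, 0, 0, 0, 1], [0, 0, 0.032, 0, 0, 0, 1], [0, 0, 0.034, 0, 0, 0, 1], [0, 0, 0.036, 0, 0, 0, 1], [0, 0, 0.038, 0, 0, 0, 1]]]'

```text
clock: 2.45
position: [0.4485, 0.2905, 0.1339]
ee_rot: [0.52, 3.098, 0.0]
force: [-1.5, -0.9, 1.7]
width: 0.006
gripper_force: 1.3
```

Emit:
jog_arm --motion '[[[0, 0, 0.001, 0, 0, 0, 1], [0, 0, 0.002, 0, 0, 0, 1], [0, 0, 0.003, 0, 0, 0, 1], [0, 0, 0.004, 0, 0, 0, 1], [0, 0, 0.005, 0, 0, 0, 1], [0, 0, 0.005, 0, 0, 0, 1]]]'

```text
clock: 2.95
position: [0.4485, 0.2905, 0.1286]
ee_rot: [0.52, 3.098, 0.0]
force: [0.4, -0.2, -0.1]
width: 0.002
gripper_force: 0.0
```

Emit:
jog_arm --motion '[[[0, 0, 0.0007, 0, 0, 0, 1], [0, 0, 0.0014, 0, 0, 0, 1], [0, 0, 0.002, 0, 0, 0, 1]]]'

```text
clock: 3.2
position: [0.4487, 0.2905, 0.1268]
ee_rot: [0.521, 3.098, 0.0]
force: [-0.5, 0.2, 1.7]
width: 0.007
gripper_force: 1.2
```

```bash
python3 - <<'E'
from h import *
for i in range(4):
    for c in("side",):
        im=get_image(c)
    o=observe();print(o["position"],o["force"])
a=im[110:250,210:390,::-1];cv2.imwrite("pics/side3.png",cv2.resize(a,None,fx=4,fy=4))
E
```

```text
[0.448656   0.29046595 0.12668716] [-1.49507047 -0.07209012  2.22401047]
[0.44866028 0.29048496 0.12671724] [-0.16697543  0.22119767  0.92501798]
[0.44865139 0.2904534  0.12668608] [0.76136206 0.53059047 0.38793981]
[0.44866101 0.29043538 0.12669984] [ 0.33640808  0.41369661 -0.13355722]
```

View pics/side3.png

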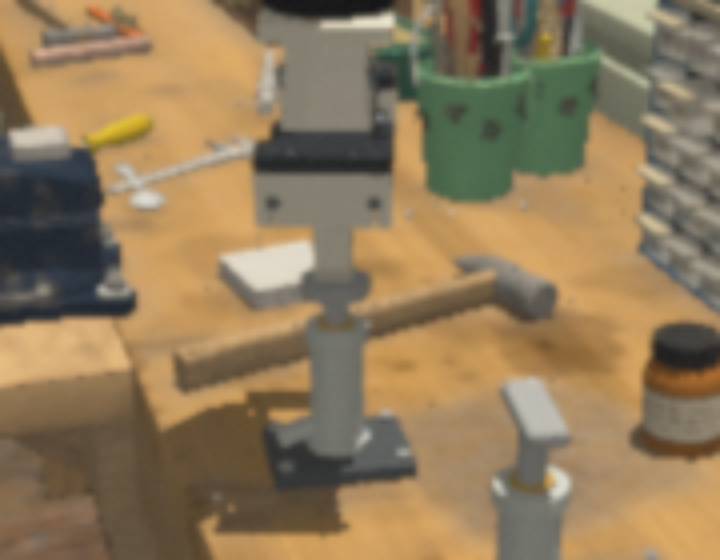

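At about 13 mm of travel the force is still only about 2 N, where a jam would give about 9 N. I'll take another careful step.

Emit:
jog_arm --motion '[[[0, 0, 0.001, 0, 0, 0, 1], [0, 0, 0.002, 0, 0, 0, 1], [0, 0, 0.003, 0, 0, 0, 1]]]'

```text
clock: 3.65
position: [0.4487, 0.2905, 0.1238]
ee_rot: [0.52, 3.098, 0.0]
force: [-0.0, -0.3, 2.2]
width: 0.003
gripper_force: 1.3
```

It's at 16 mm and about 2 N, so it runs free. I'll push it home at a gentle rate.

Emit:
jog_arm --motion '[[[0, 0, 0.0015, 0, 0, 0, 1], [0, 0, 0.003, 0, 0, 0, 1], [0, 0, 0.0045, 0, 0, 0, 1], [0, 0, 0.006, 0, 0, 0, 1], [0, 0, 0.0075, 0, 0, 0, 1], [0, 0, 0.009, 0, 0, 0, 1]]]'

```text
clock: 4.15
position: [0.4486, 0.2904, 0.1146]
ee_rot: [0.521, 3.098, 0.0]
force: [0.3, -1.0, 3.3]
width: 0.003
gripper_force: 1.3
```

Emit:
jog_arm --motion '[[[0, 0, 0.0015, 0, 0, 0, 1], [0, 0, 0.003, 0, 0, 0, 1], [0, 0, 0.004, 0, 0, 0, 1], [0, 0, 0.0045, 0, 0, 0, 1], [0, 0, 0.005, 0, 0, 0, 1]]]'

```text
clock: 4.57
position: [0.4487, 0.2905, 0.1102]
ee_rot: [0.521, 3.098, 0.001]
force: [-2.3, -2.6, 14.5]
width: 0.005
gripper_force: 7.3
```

It's on the hard stop: the tip is at z 0.110 and the force is 14.5 N. Retracting now.

Emit:
jog_arm --motion '[[[0, 0, -0.005, 0, 0, 0, 1], [0, 0, -0.02, 0, 0, 0, 1], [0, 0, -0.05, 0, 0, 0, 1], [0, 0, -0.08, 0, 0, 0, 1], [0, 0, -0.1, 0, 0, 0, 1], [0, 0, -0.1, 0, 0, 0, 1], [0, 0, -0.1, 0, 0, 0, 1]]]'

```text
clock: 5.15
position: [0.4487, 0.2907, 0.2106]
ee_rot: [0.52, 3.097, 0.002]
force: [-0.5, -0.7, -1.0]
width: 0.011
gripper_force: 0.0
```

```bash
python3 - <<'E'
from h import *
im=get_image("side");a=im[110:250,210:390,::-1];cv2.imwrite("pics/side4.png",cv2.resize(a,None,fx=4,fy=4))
o=observe();print(o["position"],o["force"])
E
```

```text
[0.44810169 0.29024154 0.2094642 ] [0.68539743 0.43521608 0.05396685]
```

View pics/side4.png

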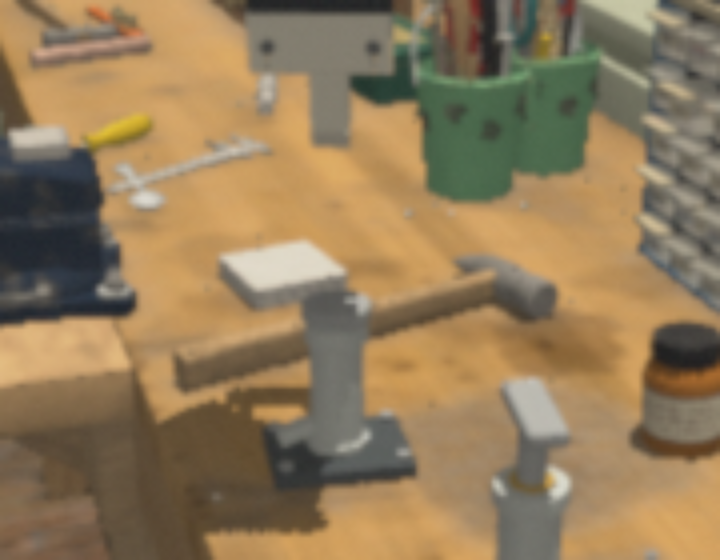

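The disc head at crop (336,300) now sits down on its barrel rim. The bar head is still up and the arm is clear.

```bash
python3 -c "
from cell import sign_off; print(sign_off())"
```

```text
the job is handed in; nothing more can be done
None
```

The disc-headed plunger ran freely, so I pushed it fully home to its hard stop, left the bar-headed one untouched, moved the arm clear and handed the job in; no verdict came back.

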